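# Unbar a parts carton and fold its flaps back

## Robot

A 7-joint arm with a two-finger parallel gripper is mounted at the origin on the work surface. World frame = base frame: x ahead of the robot, y to its left, z up, the work surface at z = 0. Lengths are in m, angles in rad, forces in N, time in s.
With the tool pointing down it reaches from about 0.425 to 0.925 m from the base axis. Payload 6.8 kg.
Tool frame: the origin (TCP) lies midway between the tips of the shut fingers; the grasp point (between the pads) lies 19 mm behind it; x points along the fingers, y is the direction in which the jaws open and shut, and the axes are right-handed (so a half turn about x gives the same grasp; the last joint's range is limited). The gripper opens to 85 mm and grips with 20 to 120 N. Pads are 22 mm wide; open, the fingers measure 114 mm over their backs; the gripper's body (76 mm by 85 mm) begins 54 mm behind the grasp point. The pads swing forward as they close: fully open they stand 13 mm farther back than shut.
Start: joints at [-1.431, 0.477, 0.022, 1.555, -0.011, 1.109, -0.083], TCP at [0.166, 0.654, 0.231] pointing down, gripper open.
Joint ranges: [-2.96, 2.96], [-0.34, 2.1], [-1.41, 1.46], [0.24, 2.44], [-1.37, 4.51], [0.17, 1.92], [-2.96, 2.96]. Speed limits (rad/s): [2.39, 2.39, 3.14, 3.14, 3.14, 3.14, 3.14].

## Interface

Orientations are given as a rotation vector (axis times angle).
In Python, from bench import r gives the robot as it stands.
- The arm moves only by the tool carry_out, never from a script. Its argument "targets" is one flat list of numbers, 7 for each row, row after row: the finger opening in m, from 0 to 0.0854, then the shift along the tool's x, y, z in m, then the turn, a rotation vector about the tool's x, y, z in units of 5 degrees (1.0 is 5 degrees). A call has 1 to 12 rows; each row is the pose to reach, as a shift and turn from the pose measured when the call began, along the tool's axes at that moment; what a row does not reach only later rows make up. A row lasts 1/8 s, in which the tool goes at most 62.5 mm and 10.7 degrees, less where a joint would pass 70% of its speed; a pose out of reach is approached as far as the arm can. A call with a gripper value outside its range is refused whole. The fingers move at their own pace and stop on an object; "squeeze" is the grip in N (left out, the last holds). Time passes only in rows, so rows that repeat a pose let the fingers close. It gives the time, the measured TCP pose, the force and the opening at its end, in the units of the state.
- r.get_obs(): the state, without advancing time (a new reading comes with each control period).
- r.grab_frame(name): name is "side" or "top"; returns the picture (480x640x3 uint8, blue, green, red); there is no depth.
- r.camera_info(name): a dict with "fx", "fy", "cx", "cy" (pixels), "xyz" and "orientation" of the camera in the world. Camera axes: x right, y up, looking along -z (the intrinsics and any distortion apply to the point x, -y, -z); pixel columns grow to the right and rows downward; lengths in m; the calibration is good to about 2 mm. A picture is of the moment at which its call begins. camera_info takes no time and is no camera call.
- r.hand_in(): hands the job in, once; it reports no verdict.
The state is a dict: "clock": time; "joints": joint angles; "qvel": joint speeds; "tau": joint torques, N m; "tcp_pos": TCP position; "orientation": TCP orientation; "contact_force": force on the tool from outside, world axes, zero at the start; "moment": the same for the moment, N m; "grip_width": finger opening in m.
Only numpy, scipy, OpenCV 4.12 (cv2) and the standard library are available. Lean on these libraries where they do the work, as an engineer would, in place of code of your own. Each camera call takes 0.05 s, during which the arm holds its last target. There are 200 camera calls.

## Task

A steel bar lies across the parts carton and keeps its two flaps shut. Lift the bar off and lay it flat across both notched uprights of the aluminium rest, about centred, and then fold both carton flaps right back outwards, well past upright, so that the goods inside can be reached. Do not disturb the goods in the carton, nor the bottle, tape roll, solder spool and brass pot standing about.

Things in the scene. Friction and masses are not known exactly. Their poses are not given: they have to be found in the camera images.
- carton: Brown carton fixed to the bench, 160 (its x) x 200 (its y) x 120 mm high, walls and floor 5 mm, closed by two flaps hinged along the tops of its +y and -y walls. Origin: centre of its underside; z up; yaw within 0.5 rad of the world's. At first the bar lies across the tops of those two walls, roughly along the carton's y.
- flap_left (a joint): Flap on the carton's +y wall, rad: 0 level over the opening, pi/2 upright, 2.5 folded fully back outwards (stop). Starts sagging at -0.3 to -0.04 (stop -0.35). Stiff hinge, no spring: 0.04 N m of friction holds it where it is left. Flap 148 mm along the hinge, 4 mm thick, free edge 78 mm from the hinge; level flaps leave a 44 mm slot between them.
- flap_right (a joint): The same for the flap on the carton's -y wall.
- flap_left_hinge (a point): Middle of the left flap's hinge line: carton frame (0, +100, 120) mm, at the top outer edge of the +y wall; axes as the carton's.
- flap_right_hinge (a point): Middle of the right flap's hinge line: carton frame (0, -100, 120) mm; axes as the carton's.
- flap_left_edge (a point): Middle of the left flap's free edge, 78 mm from the hinge; moves with the flap.
- flap_right_edge (a point): Middle of the right flap's free edge; moves with the flap.
- bar: Straight flat steel bar, 260 (its x) x 24 (y) x 14 mm (z), 0.25 to 0.5 kg, loose. Origin: centre of its underside. It starts flat across the carton, underside 120 mm above the bench, its middle over the slot between the flaps.
- bar_mid (a point): Centre of the bar, 7 mm above its underside.
- rest: Aluminium bar rest fixed to the bench: base 210 (its x) x 70 x 10 mm, two uprights centred 85 mm either side of its middle along x, each 20 (x) x 60 mm (y), each with a notch in its top 40 mm wide (y), open along x, floor 50 mm and lips 65 mm above the bench. A bar in both notches lies along x. Origin: centre of its underside. Yaw within 0.4 rad of the world's.
- rest_seat (a point): Midway between the two notches at the height of their floors (50 mm above the bench); axes as the rest's.
- packed_spool: Goods in the carton: wire spool, 52 mm across, 42 mm high, standing on the carton's floor (top 47 mm above the bench). Origin: centre of its underside.
- packed_unit: Goods in the carton: small transformer, 60 x 54 x 38 mm, standing on the carton's floor (top 43 mm above the bench). Origin: centre of its underside.
- bottle: Bystander: white bottle, 66 mm across, 165 mm tall, standing off the carton's +x end. Origin: centre of its underside.
- tape: Bystander: roll of tape lying flat, 80 mm across, 22 mm high. Origin: centre of its underside.
- solder: Bystander: solder spool, 58 mm across, 55 mm high. Origin: centre of its underside.
- pot: Bystander: brass pot of wire wool, 60 mm across, 49 mm high. Origin: centre of its underside.
There are look-alikes about, which are no part of the job. What is shaped like the rest but blue is not meant.

How it is judged:
On the way, in this order (a step that is already met when the one before it is completed fails the run):
1. The bar lies across both notches of the rest, let go (x of bar_mid in the frame of rest_seat between -0.035 and 0.035 m and y of bar_mid in the frame of rest_seat between -0.014 and 0.014 m and z of bar_mid in the frame of rest_seat between 0 and 0.0105 m and angle between the x axis of bar and the x axis of rest, either way round below 0.12 rad and angle between the z axis of bar and the z axis of rest, either way round below 0.12 rad and contact force between the fingers and bar below 0.3 N and linear speed of bar below 0.02 m/s), for 0.2 s.
2. Both flaps are folded back past upright (value of joint each of flap_left, flap_right above 1.9 rad), for 0.2 s.
At the end, for the whole second after the job is handed in: The bar lies flat and still in both notches of the rest, let go, its centre within 35 mm along and 14 mm across of the rest's middle and 0 to 10.5 mm above the notch floors, along the rest and flat to 0.12 rad; both flaps stand still beyond 1.9 rad (110 degrees) from level (all of step 1 and all of step 2 and velocity of joint flap_left between -0.1 and 0.1 rad/s and velocity of joint flap_right between -0.1 and 0.1 rad/s); the robot touches nothing.
It fails at once if The white bottle is pushed more than 30 mm or tipped over (distance of bottle from where it was at the start of the episode above 0.03 m or angle between bottle's own z axis and vertical above 0.5 rad).
It fails at once if The roll of tape is pushed more than 30 mm or tipped over (distance of tape from where it was at the start of the episode above 0.03 m or angle between tape's own z axis and vertical above 0.5 rad).
It fails at once if The solder spool is pushed more than 30 mm or tipped over (distance of solder from where it was at the start of the episode above 0.03 m or angle between solder's own z axis and vertical above 0.5 rad).
It fails at once if The brass pot is pushed more than 30 mm or tipped over (distance of pot from where it was at the start of the episode above 0.03 m or angle between pot's own z axis and vertical above 0.5 rad).
It fails at once if The spool or the transformer in the carton is moved more than 25 mm (distance of any of packed_spool, packed_unit from where it was at the start of the episode above 0.025 m).
It also fails if it takes over 67 s, if anything falls off the work surface, if the arm or the gripper's body presses on something with over 40 N, if the wrist force passes 120 N, or if a joint passes its speed limit or range.

## Working session

There is one attempt and no reset: what is moved stays moved. The work goes in short steps, Python scripts to look and compute and a tool call to move; the robot and the scene stay as the last step left them, time stands still between calls to the robot, and variables do not carry over. Pictures are saved under pics/ and viewed, about 8 in all and at most 12, crops included, and the job is handed in when it is done.

Besides the shell and the picture viewer there is one more tool, called after "Emit:" as name(argument=value, ...) on one line, values as JSON. carry_out: Moves the arm, as the interface text tells. Its arguments: {"type":"object","properties":{"targets":{"type":"array","items":{"type":"number"}},"squeeze":{"type":"number"}},"required":["targets"]}

```bash
ls; mkdir -p pics; python3 - <<'E'
from bench import r
import cv2
for n in("side","top"):
    cv2.imwrite(f"pics/{n}0.png",r.grab_frame(n)); print(n,r.camera_info(n))
print(r.get_obs())
E
```

```text
pics
side {'fx': 552.5192336537968, 'fy': 552.5192336537968, 'cx': 323.1849777257922, 'cy': 232.17215253031694, 'xyz': array([0.43678922, 0.78953459, 0.76043399]), 'orientation': array([ 0.08314399, -1.32614978, -2.66614426])}
top {'fx': 462.45367175147123, 'fy': 462.45367175147123, 'cx': 314.807627579539, 'cy': 240.3824318051559, 'xyz': array([ 0.4114944 , -0.02969219,  0.99116901]), 'orientation': array([ 0.11661304, -0.1276761 , -1.54957314])}
{'clock': 0.1, 'joints': array([-1.43112811,  0.47773224,  0.02232179,  1.5563979 , -0.01151148,
        1.10929073, -0.08306464]), 'qvel': array([-0.00016903, -0.00216246, -0.00035799, -0.00288282,  0.00127662,
       -0.00034957, -0.00111658]), 'tau': array([ 3.68588386e-03, -5.97758782e+01,  1.61307704e+00, -2.81954366e+01,
        1.27253582e-02,  5.02334005e-03, -2.11368203e-06]), 'tcp_pos': array([0.16539789, 0.6538465 , 0.23039347]), 'orientation': array([ 0.19312011,  1.56214053, -0.19579186]), 'contact_force': array([ 1.05551472, -0.49351744, -0.33347001]), 'moment': array([ 0.01306523,  0.03224758, -0.00627946]), 'grip_width': 0.08553216865554625}
```

View pics/top0.png

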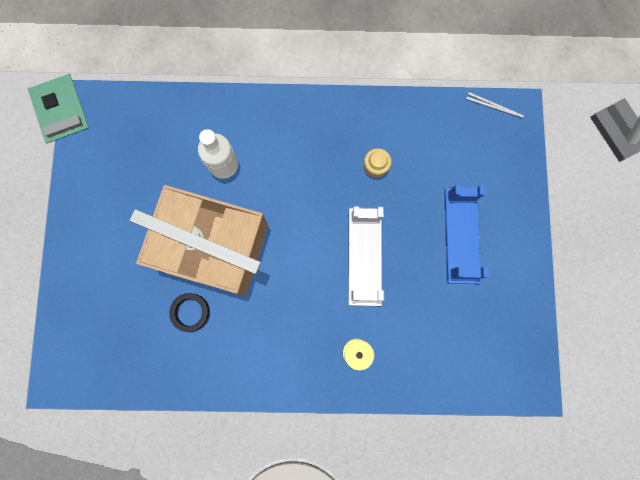

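View pics/side0.png

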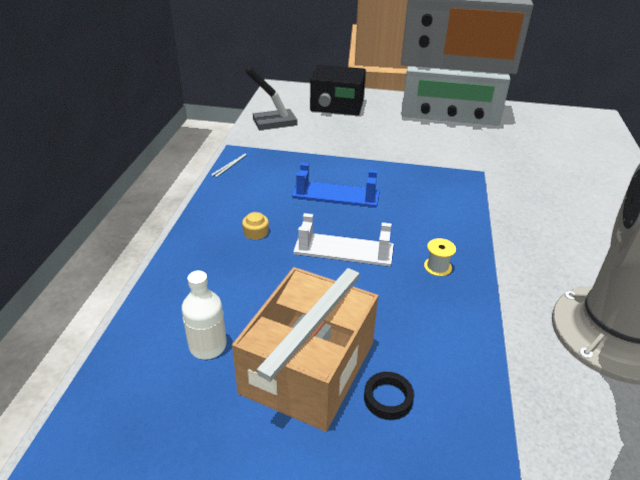

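The top view shows the bar on the carton from about (133,217) to (258,267). Two things look like the rest: a white/aluminium one at (365,256) and a blue one at (463,235). The aluminium one is meant, because blue is excluded. I'll confirm this in a crop.

```bash
python3 - <<'E'
import cv2,numpy as np
a=cv2.imread("pics/top0.png")
f=lambda x0,x1,y0,y1:cv2.resize(a[y0:y1,x0:x1],None,fx=4,fy=4,interpolation=cv2.INTER_CUBIC)
cv2.imwrite("pics/crop1.png",np.hstack([f(125,275,180,300),f(342,392,196,316)]))
E
```

```text
(no output)
```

View pics/crop1.png

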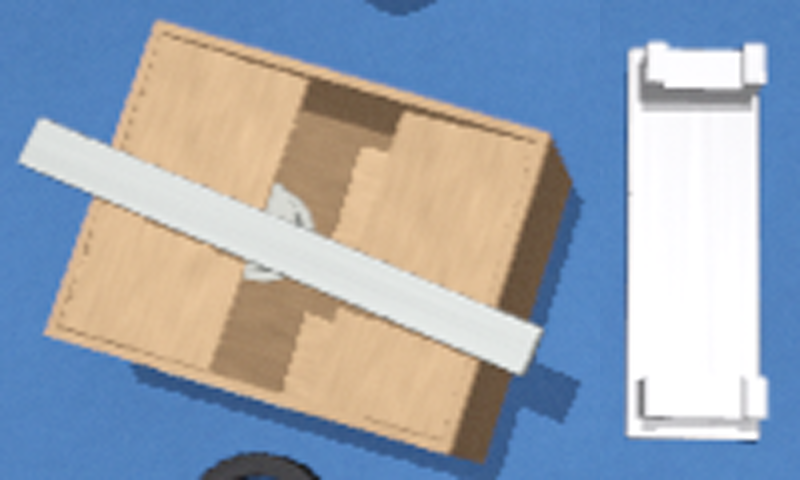

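The crop confirms that the right-hand one is the bare aluminium rest, with its base corners at crop (628,48), (628,438) and (758,438). The bar's corners and the carton's corners are clear too, so I'll localise them now.

```bash
cat > h.py <<'E'
import numpy as np
from bench import r
from scipy.spatial.transform import Rotation as R
def ray(n,px,z):
    c=r.camera_info(n);M=R.from_rotvec(c["orientation"]).as_matrix()
    px=np.atleast_2d(px).astype(float)
    d=np.c_[(px[:,0]-c["cx"])/c["fx"],-(px[:,1]-c["cy"])/c["fy"],-np.ones(len(px))]@M.T
    return c["xyz"]+d*((z-c["xyz"][2])/d[:,2])[:,None]
def proj(n,p):
    c=r.camera_info(n);M=R.from_rotvec(c["orientation"]).as_matrix()
    q=(np.atleast_2d(p)-c["xyz"])@M
    return np.c_[c["cx"]+c["fx"]*q[:,0]/-q[:,2],c["cy"]-c["fy"]*q[:,1]/-q[:,2]]
def tcp():
    o=r.get_obs();return o["tcp_pos"],R.from_rotvec(o["orientation"])
def go(pos,rot):
    "shift (tool axes, m) and turn (5 deg units) to pose"
    p,q=tcp();print("shift",(q.inv().apply(np.array(pos)-p)).round(4),"turn",((q.inv()*rot).as_rotvec()/np.radians(5)).round(2))
def down(phi):
    "tool x down, jaw axis y at world angle phi"
    x=np.array([0,0,-1.]);y=np.array([np.cos(phi),np.sin(phi),0]);return R.from_matrix(np.c_[x,y,np.cross(x,y)])
E
python3 - <<'E'
from h import *
A=lambda l:np.array(l)/4-.375+[125,180]
B=lambda l:(np.array(l)-[600,0])/4-.375+[342,196]
def rep(n,p):
    p=p[:,:2];print(n,p.round(4).tolist(),"c",p.mean(0).round(4),"sides",np.linalg.norm(np.roll(p,-1,0)-p,axis=1).round(4))
    for i in range(len(p)):
        d=np.roll(p,-1,0)[i]-p[i];print("  ang",round(np.arctan2(d[1],d[0]),3))
rep("bar",ray("top",A([(40,118),(543,330),(524,375),(18,162)]),.134))
rep("carton",ray("top",A([(157,20),(550,132),(450,455),(45,335)]),.12))
rep("base",ray("top",B([(628,48),(758,50),(758,438),(628,438)]),.01))
rep("lips",ray("top",B([(647,42),(767,43),(768,418)]),.065))
for n,px in dict(bottle=(222,165),tape=(189,313),solder=(358,354),pot=(378,165)).items(): print(n,ray("top",[px],.02).round(3))
p,q=tcp();print(p,q.as_matrix().round(3))
E
```

```text
bar [[0.5998, 0.307], [0.5035, 0.066], [0.4824, 0.074], [0.5784, 0.3156]] c [0.541  0.1906] sides [0.2595 0.0226 0.26   0.0231]
  ang -1.951
  ang 2.777
  ang 1.192
  ang -0.386
carton [[0.6525, 0.2597], [0.6007, 0.0676], [0.4455, 0.1089], [0.4984, 0.302]] c [0.5492 0.1845] sides [0.199  0.1606 0.2002 0.1598]
  ang -1.834
  ang 2.881
  ang 1.303
  ang -0.268
base [[0.6392, -0.1076], [0.6394, -0.1783], [0.4305, -0.1772], [0.4293, -0.1088]] c [ 0.5346 -0.1429] sides [0.0707 0.2089 0.0684 0.2099]
  ang -1.567
  ang 3.136
  ang 1.588
  ang 0.006
lips [[0.6298, -0.1129], [0.6304, -0.1746], [0.4394, -0.1739]] c [ 0.5665 -0.1538] sides [0.0617 0.1911 0.1999]
  ang -1.56
  ang 3.138
  ang 0.31
bottle [[0.727 0.17  0.02 ]]
tape [[0.407 0.223 0.02 ]]
solder [[ 0.33  -0.128  0.02 ]]
pot [[ 0.733 -0.17   0.02 ]]
[0.16539789 0.6538465  0.23039347] [[-0.     0.245  0.969]
 [-0.002  0.969 -0.245]
 [-1.    -0.002  0.   ]]
```

```bash
python3 - <<'E'
from h import *
go([.541,.1906,.20],down(-.380))
E
```

```text
shift [ 0.031  -0.357   0.4777] turn [1.952e+01 2.000e-02 1.000e-02]
```

Emit:
carry_out(targets=[0.0854, 0.031, -0.04, 0.05, 2, 0, 0, 0.0854, 0.031, -0.08, 0.1, 4, 0, 0, 0.0854, 0.031, -0.12, 0.15, 6, 0, 0, 0.0854, 0.031, -0.15, 0.2, 8, 0, 0, 0.0854, 0.031, -0.18, 0.25, 10, 0, 0, 0.0854, 0.031, -0.22, 0.3, 12, 0, 0, 0.0854, 0.031, -0.26, 0.35, 14, 0, 0, 0.0854, 0.031, -0.3, 0.4, 16, 0, 0, 0.0854, 0.031, -0.335, 0.45, 18, 0, 0, 0.0854, 0.031, -0.357, 0.4777, 19.52, 0, 0, 0.0854, 0.031, -0.357, 0.4777, 19.52, 0, 0, 0.0854, 0.031, -0.357, 0.4777, 19.52, 0, 0], squeeze=60)

```text
clock: 1.6
tcp_pos: [0.5403, 0.1913, 0.1996]
orientation: [1.481, 1.005, -1.484]
contact_force: [0.2, 0.0, -0.1]
grip_width: 0.0854
```

```bash
python3 - <<'E'
from h import *
go([.541,.1906,.109],down(-.380)); print(tcp()[0],tcp()[1].as_matrix().round(3))
E
```

```text
shift [0.0906 0.0009 0.0002] turn [0.01 0.02 0.01]
[0.54033157 0.19129103 0.19963934] [[-0.001  0.929 -0.37 ]
 [-0.001 -0.37  -0.929]
 [-1.    -0.001  0.002]]
```

Emit:
carry_out(targets=[0.0854, 0.04, 0.001, 0, 0, 0, 0, 0.0854, 0.07, 0.001, 0, 0, 0, 0, 0.0854, 0.09, 0.001, 0, 0, 0, 0, 0.0854, 0.09, 0.001, 0, 0, 0, 0, 0.0, 0.09, 0.001, 0, 0, 0, 0, 0.0, 0.09, 0.001, 0, 0, 0, 0, 0.0, 0.09, 0.001, 0, 0, 0, 0, 0.0, 0.09, 0.001, 0, 0, 0, 0, 0.0, 0.09, 0.001, 0, 0, 0, 0, 0.0, 0.09, 0.001, 0, 0, 0, 0, 0.0, 0.09, 0.001, 0, 0, 0, 0, 0.0, 0.09, 0.001, 0, 0, 0, 0], squeeze=60)

```text
clock: 3.1
tcp_pos: [0.5415, 0.191, 0.1104]
orientation: [1.482, 1.005, -1.483]
contact_force: [-1.7, 0.3, 5.0]
grip_width: 0.0231
```

Emit:
carry_out(targets=[0.0, -0.02, 0, 0, 0, 0, 0, 0.0, -0.05, 0, 0, 0, 0, 0, 0.0, -0.09, 0, 0, 0, 0, 0, 0.0, -0.12, 0, 0, 0, 0, 0, 0.0, -0.12, 0, 0, 0, 0, 0])

```text
clock: 3.72
tcp_pos: [0.5427, 0.1914, 0.2322]
orientation: [1.485, 1.005, -1.48]
contact_force: [0.0, -0.2, -2.5]
grip_width: 0.0227
```

```bash
python3 - <<'E'
from h import *
import cv2
go([.535,-.143,.229],down(-np.pi/2)); print(tcp()[0])
a=r.grab_frame("top");cv2.imwrite("pics/top1.png",a)
b=r.grab_frame("side")
cv2.imwrite("pics/c2.png",np.hstack([cv2.resize(a[150:330,110:290],(400,400)),cv2.resize(b[200:400,200:400],(400,400))]))
E
```

```text
shift [0.0027 0.1165 0.3135] turn [13.66 -0.04 -0.  ]
[0.54273064 0.19136348 0.23221213]
```

View pics/c2.png

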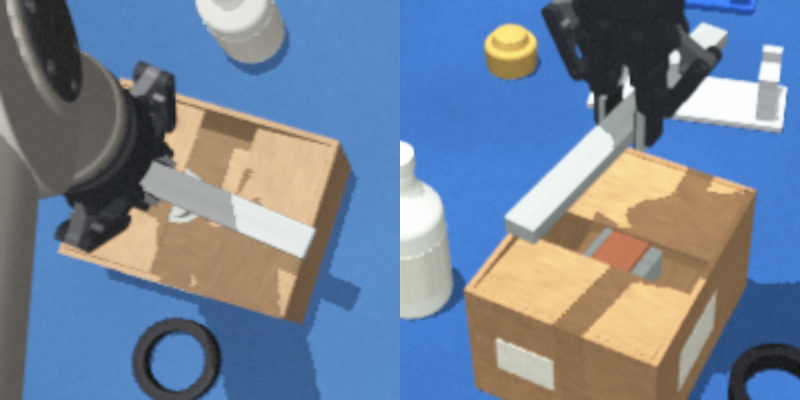

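The bar is held level at its middle, lifted clear of the carton. Next I'll carry it over the rest.

Emit:
carry_out(targets=[0.0, 0.002, 0.02, 0.05, 1.5, 0, 0, 0.0, 0.002, 0.037, 0.1, 3.5, 0, 0, 0.0, 0.002, 0.055, 0.15, 5.5, 0, 0, 0.0, 0.002, 0.075, 0.2, 7.5, 0, 0, 0.0, 0.002, 0.093, 0.25, 9.5, 0, 0, 0.0, 0.002, 0.11, 0.295, 11.5, 0, 0, 0.0, 0.002, 0.1165, 0.3135, 13.2, 0, 0, 0.0, 0.002, 0.1165, 0.3135, 13.66, 0, 0, 0.0, 0.002, 0.1165, 0.3135, 13.66, 0, 0, 0.0, 0.002, 0.1165, 0.3135, 13.66, 0, 0])

```text
clock: 5.08
tcp_pos: [0.5332, -0.1417, 0.2272]
orientation: [2.216, 0.004, -2.222]
contact_force: [0.2, -0.2, -2.1]
grip_width: 0.0228
```

```bash
python3 - <<'E'
from h import *
import cv2
go([.535,-.143,.09],down(-np.pi/2)); print(tcp()[0])
a=r.grab_frame("top")[150:330,310:430]
b=r.grab_frame("side")[150:300,240:440]
cv2.imwrite("pics/c3.png",np.hstack([cv2.resize(a,(360,540)),cv2.resize(b,(440,330)).copy() if 0 else cv2.copyMakeBorder(cv2.resize(b,(440,330)),0,210,0,0,cv2.BORDER_CONSTANT)]))
E
```

```text
shift [ 0.1372  0.0012 -0.0022] turn [ 0.05  0.03 -0.  ]
[ 0.53321535 -0.14173537  0.22719039]
```

View pics/c3.png

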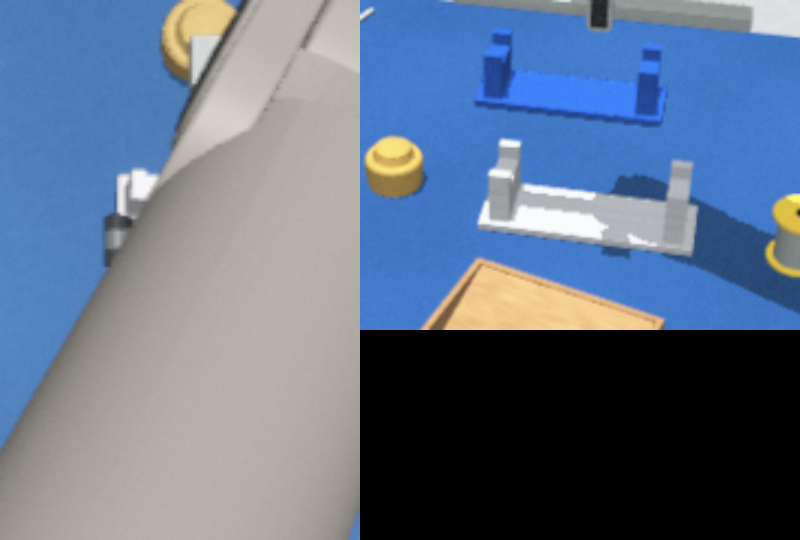

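The side view shows the bar above the aluminium rest and parallel to it. I'll lower it now, watching the force.

Emit:
carry_out(targets=[0.0, 0.05, 0.001, -0.002, 0, 0, 0, 0.0, 0.1, 0.001, -0.002, 0, 0, 0, 0.0, 0.14, 0.001, -0.002, 0, 0, 0, 0.0, 0.165, 0.001, -0.002, 0, 0, 0, 0.0, 0.175, 0.001, -0.002, 0, 0, 0, 0.0, 0.182, 0.001, -0.002, 0, 0, 0, 0.0, 0.184, 0.001, -0.002, 0, 0, 0, 0.0, 0.184, 0.001, -0.002, 0, 0, 0])

```text
clock: 6.18
tcp_pos: [0.5355, -0.1434, 0.0442]
orientation: [2.219, 0.003, -2.221]
contact_force: [-0.4, 0.3, -2.1]
grip_width: 0.0228
```

```bash
python3 - <<'E'
from h import *
import cv2
go([.535,-.143,.041],down(-np.pi/2)); o=r.get_obs();print(o["tcp_pos"],o["contact_force"])
b=r.grab_frame("side")[170:290,270:430]
cv2.imwrite("pics/c4.png",cv2.resize(b,(800,600),interpolation=cv2.INTER_CUBIC))
E
```

```text
shift [ 0.0032 -0.0004  0.0004] turn [ 0.03  0.01 -0.01]
[ 0.53545143 -0.143365    0.04420293] [-0.39022972  0.33291933 -2.10084364]
```

View pics/c4.png

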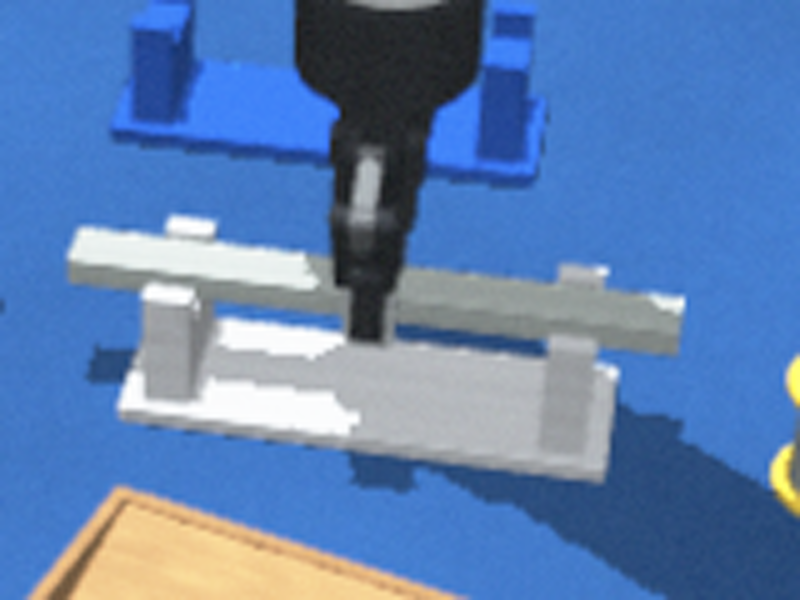

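The bar sits between the lips of both uprights and is centred. Now lower the last 3 mm, release and withdraw.

Emit:
carry_out(targets=[0.0, 0.003, 0, 0, 0, 0, 0, 0.0, 0.0035, 0, 0, 0, 0, 0, 0.05, 0.0035, 0, 0, 0, 0, 0, 0.0854, 0.0035, 0, 0, 0, 0, 0, 0.0854, 0.0035, 0, 0, 0, 0, 0, 0.0854, 0.0035, 0, 0, 0, 0, 0, 0.0854, 0.0035, 0, 0, 0, 0, 0, 0.0854, -0.02, 0, 0, 0, 0, 0, 0.0854, -0.06, 0, 0, 0, 0, 0, 0.0854, -0.12, 0, 0, 0, 0, 0, 0.0854, -0.18, 0, 0, 0, 0, 0, 0.0854, -0.19, 0, 0, 0, 0, 0])

```text
clock: 7.72
tcp_pos: [0.5376, -0.1443, 0.2381]
orientation: [2.226, 0.002, -2.213]
contact_force: [0.1, -0.1, -0.3]
grip_width: 0.0853
```

```bash
cat >> h.py <<'E'
# carton
C=np.array([.5492,.1845]);YAW=-.266
ex=np.array([np.cos(YAW),np.sin(YAW),0]);ey=np.array([-np.sin(YAW),np.cos(YAW),0])
def cw(y,z,x=0): return np.array([*C,0])+x*ex+y*ey+[0,0,z]
def tilt(a): "jaw along carton x, tool tip leaning towards carton +y by a"; return R.from_rotvec(ex*a)*down(YAW)
E
python3 - <<'E'
from h import *
import cv2
print(tilt(.35).as_matrix()[:,0], ey)
go(cw(0,.23),tilt(0))
a=r.grab_frame("top")[160:320,110:290];b=r.grab_frame("side")
cv2.imwrite("pics/c5.png",np.hstack([cv2.resize(a,(450,400),interpolation=cv2.INTER_CUBIC),cv2.resize(b[200:430,220:400],(313,400))]))
cv2.imwrite("pics/side5.png",b)
E
```

```text
[ 0.090139    0.33083813 -0.93937271] [0.26287423 0.96483011 0.        ]
shift [ 0.0079 -0.3288 -0.0124] turn [-14.92  -0.05  -0.05]
```

View pics/side5.png

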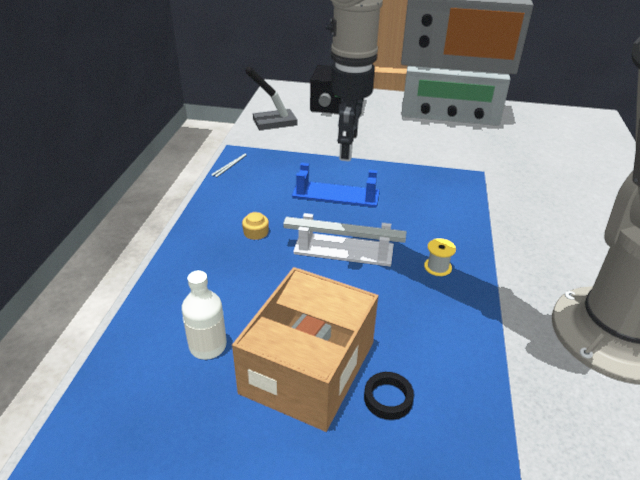

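View pics/c5.png

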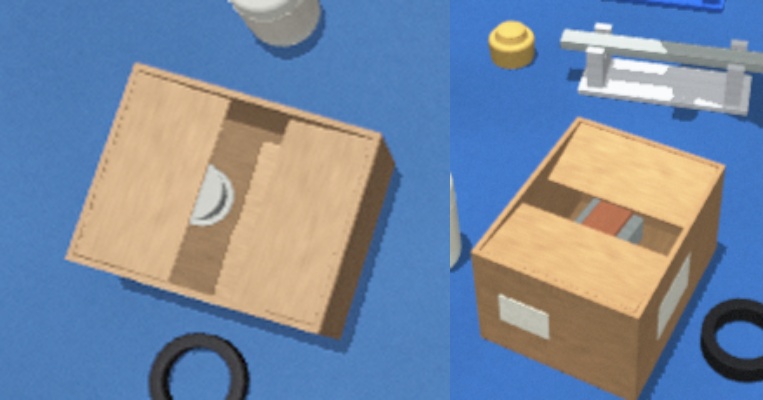

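```bash
python3 - <<'E'
from h import *
from scipy.optimize import brentq
T=lambda u,v:(110+u/2.5-.3,160+v/2.5-.3)
S=lambda u,v:(220+(u-450)/1.739,200+v/1.739)
def th(n,px,s):
    def f(t):
        p=ray(n,[px],.12+.078*np.sin(t))[0]-[*C,0]
        return s*(p@ey)-(.1-.078*np.cos(t))
    g=np.linspace(-.5,.3,9);return [f"{t:.2f}:{f(t)*1000:.1f}" for t in g]
for n,px,s in [("top",T(230,100),1),("top",T(170,285),1),("top",T(285,120),-1),("top",T(215,293),-1),("side",S(522,205),1),("side",S(662,263),1),("side",S(548,182),-1),("side",S(683,228),-1)]: print(n,s,th(n,px,s))
E
```

```text
top 1 ['-0.50:-0.2', '-0.40:1.0', '-0.30:1.5', '-0.20:1.2', '-0.10:0.0', '0.00:-2.0', '0.10:-4.7', '0.20:-8.2', '0.30:-12.4']
top 1 ['-0.50:-2.2', '-0.40:-0.9', '-0.30:-0.4', '-0.20:-0.8', '-0.10:-1.9', '0.00:-3.8', '0.10:-6.6', '0.20:-10.0', '0.30:-14.2']
top -1 ['-0.50:-15.4', '-0.40:-10.2', '-0.30:-5.7', '-0.20:-1.9', '-0.10:1.2', '0.00:3.5', '0.10:5.1', '0.20:5.8', '0.30:5.8']
top -1 ['-0.50:-25.1', '-0.40:-19.9', '-0.30:-15.3', '-0.20:-11.4', '-0.10:-8.2', '0.00:-5.8', '0.10:-4.2', '0.20:-3.3', '0.30:-3.3']
side 1 ['-0.50:-30.5', '-0.40:-21.4', '-0.30:-12.7', '-0.20:-4.6', '-0.10:2.8', '0.00:9.6', '0.10:15.6', '0.20:20.7', '0.30:24.9']
side 1 ['-0.50:-23.8', '-0.40:-14.8', '-0.30:-6.2', '-0.20:1.8', '-0.10:9.2', '0.00:15.9', '0.10:21.7', '0.20:26.8', '0.30:31.0']
side -1 ['-0.50:5.9', '-0.40:3.2', '-0.30:-0.5', '-0.20:-5.2', '-0.10:-10.8', '0.00:-17.2', '0.10:-24.4', '0.20:-32.3', '0.30:-40.8']
side -1 ['-0.50:8.6', '-0.40:5.9', '-0.30:2.1', '-0.20:-2.6', '-0.10:-8.2', '0.00:-14.6', '0.10:-21.8', '0.20:-29.8', '0.30:-38.3']
```

```bash
python3 - <<'E'
from h import *
go(cw(-.022,.18),tilt(.38))
E
```

```text
shift [ 0.0552 -0.3064 -0.0082] turn [-14.72   3.7   -2.84]
```

Emit:
carry_out(targets=[0.0, 0, -0.05, 0, -1.5, 0, 0, 0.0, 0, -0.1, 0, -3.5, 0, 0, 0.0, 0, -0.15, 0, -5.5, 0, 0, 0.0, 0, -0.2, 0, -7.5, 1, -0.8, 0.0, 0, -0.25, -0.004, -9.5, 2, -1.5, 0.0, 0, -0.3, -0.008, -11.5, 3, -2.2, 0.0, 0, -0.306, -0.008, -13.5, 3.5, -2.6, 0.0, 0.02, -0.306, -0.008, -14.72, 3.7, -2.84, 0.0, 0.055, -0.306, -0.008, -14.72, 3.7, -2.84, 0.0, 0.055, -0.306, -0.008, -14.72, 3.7, -2.84, 0.0, 0.055, -0.306, -0.008, -14.72, 3.7, -2.84])

```text
clock: 9.2
tcp_pos: [0.5432, 0.1628, 0.1801]
orientation: [1.711, 1.308, -1.161]
contact_force: [-0.6, -0.4, 0.0]
grip_width: 0.0002
```

```bash
python3 - <<'E'
from h import *
import cv2
o=r.get_obs();print(o["tcp_pos"],cw(-.022,.18),o["grip_width"],o["joints"].round(2))
for a in [(-.022,.18),(.016,.068),(.0235,.068),(.0235,.125),(.04,.15),(.09,.156),(.122,.156)]:go(cw(*a),tilt(.38))
b=r.grab_frame("side")[150:450,180:420]
a=r.grab_frame("top")[150:330,110:290]
cv2.imwrite("pics/c6.png",np.hstack([cv2.resize(b,(400,500)),cv2.resize(a,(400,500))]))
E
```

```text
[0.54315831 0.16283194 0.18006423] [0.54341677 0.16327374 0.18      ] 0.00018472494112421484 [-0.59  0.32  0.46  2.03 -0.72  0.79  0.08]
shift [ 0.0002  0.0001 -0.0004] turn [-0.01  0.01  0.01]
shift [0.1184 0.0002 0.0057] turn [-0.01  0.01  0.01]
shift [ 0.1211  0.0002 -0.0013] turn [-0.01  0.01  0.01]
shift [ 0.0682  0.0002 -0.0224] turn [-0.01  0.01  0.01]
shift [ 0.051   0.0001 -0.0469] turn [-0.01  0.01  0.01]
shift [ 0.064   0.0001 -0.0956] turn [-0.01  0.01  0.01]
shift [ 7.580e-02  1.000e-04 -1.253e-01] turn [-0.01  0.01  0.01]
```

View pics/c6.png

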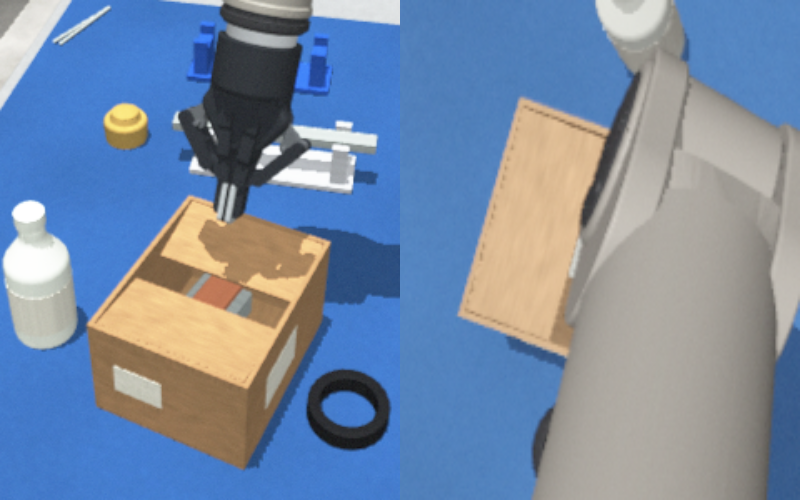

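Tool is tilted and lined up over the slot. Inserting now.

Emit:
carry_out(targets=[0.0, 0.04, 0, 0.002, 0, 0, 0, 0.0, 0.07, 0, 0.004, 0, 0, 0, 0.0, 0.095, 0, 0.0057, 0, 0, 0, 0.0, 0.11, 0, 0.0057, 0, 0, 0, 0.0, 0.118, 0, 0.0057, 0, 0, 0, 0.0, 0.118, 0, 0.0057, 0, 0, 0])

```text
clock: 10.05
tcp_pos: [0.5543, 0.2004, 0.0698]
orientation: [1.713, 1.307, -1.158]
contact_force: [-1.0, -1.1, 0.6]
grip_width: -0.0008
```

```bash
python3 - <<'E'
from h import *
for a in [(.0235,.068),(.0235,.095),(.0235,.125),(.04,.15),(.09,.156),(.122,.156)]:go(cw(*a),tilt(.38))
E
```

```text
shift [ 0.0042 -0.0008 -0.0056] turn [ 0.01 -0.01 -0.01]
shift [-0.0209 -0.0007 -0.0157] turn [ 0.01 -0.01 -0.01]
shift [-0.0487 -0.0007 -0.0268] turn [ 0.01 -0.01 -0.01]
shift [-0.0658 -0.0006 -0.0514] turn [ 0.01 -0.01 -0.01]
shift [-0.0528 -0.0006 -0.1001] turn [ 0.01 -0.01 -0.01]
shift [-0.0409 -0.0006 -0.1298] turn [ 0.01 -0.01 -0.01]
```

Emit:
carry_out(targets=[0.0, 0.004, 0, -0.005, 0, 0, 0, 0.0, -0.01, 0, -0.011, 0, 0, 0, 0.0, -0.021, 0, -0.0157, 0, 0, 0, 0.0, -0.035, 0, -0.021, 0, 0, 0, 0.0, -0.049, 0, -0.027, 0, 0, 0, 0.0, -0.058, 0, -0.039, 0, 0, 0, 0.0, -0.066, 0, -0.051, 0, 0, 0, 0.0, -0.066, 0, -0.051, 0, 0, 0])

```text
clock: 11.05
tcp_pos: [0.5612, 0.2236, 0.1519]
orientation: [1.714, 1.307, -1.154]
contact_force: [-0.2, 0.1, 0.7]
grip_width: -0.0002
```

```bash
python3 - <<'E'
from h import *
import cv2
for a in [(.09,.156),(.122,.156),(.13,.156),(.09,.22),(0,.24)]:go(cw(*a),tilt(.38))
b=r.grab_frame("side")[170:410,200:420]
cv2.imwrite("pics/c7.png",cv2.resize(b,(550,600)))
E
```

```text
shift [ 0.0145 -0.0013 -0.0471] turn [ 0.03 -0.03 -0.04]
shift [ 0.0265 -0.0012 -0.0768] turn [ 0.03 -0.03 -0.04]
shift [ 0.0295 -0.0012 -0.0842] turn [ 0.03 -0.03 -0.04]
shift [-0.0449 -0.001  -0.071 ] turn [ 0.03 -0.03 -0.04]
shift [-0.097 -0.001  0.005] turn [ 0.03 -0.03 -0.04]
```

View pics/c7.png

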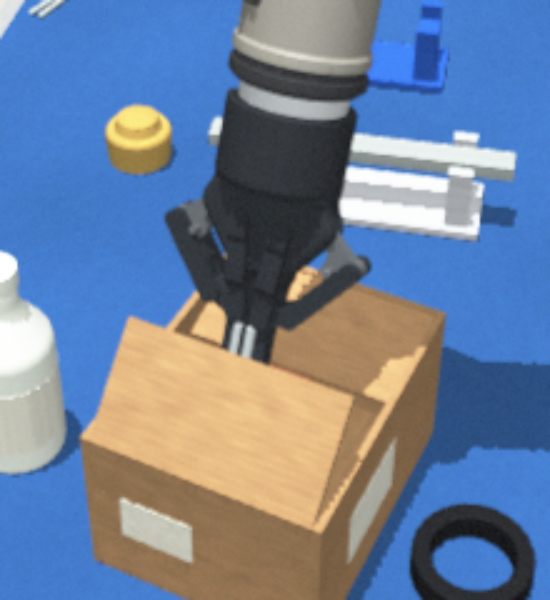

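The left flap is riding up on the fingers. I'll sweep it back past upright, then withdraw upward.

Emit:
carry_out(targets=[0.0, 0.003, 0, -0.012, 0, 0, 0, 0.0, 0.007, 0, -0.024, 0, 0, 0, 0.0, 0.011, 0, -0.036, 0, 0, 0, 0.0, 0.0145, 0, -0.047, 0, 0, 0, 0.0, 0.018, 0, -0.057, 0, 0, 0, 0.0, 0.022, 0, -0.067, 0, 0, 0, 0.0, 0.026, 0, -0.077, 0, 0, 0, 0.0, 0.029, 0, -0.083, 0, 0, 0, 0.0, 0.029, 0, -0.083, 0, 0, 0, 0.0, 0.02, 0, -0.07, 0, 0, 0, 0.0, -0.02, 0, -0.065, 0, 0, 0, 0.0, -0.06, 0, -0.03, 0, 0, 0])

```text
clock: 12.6
tcp_pos: [0.5618, 0.2281, 0.2193]
orientation: [1.713, 1.309, -1.153]
contact_force: [0.8, -0.7, 0.4]
grip_width: -0.0003
```

```bash
python3 - <<'E'
from h import *
print(tcp()[0])
for a in [(.022,.25),(.022,.18)]:go(cw(*a),tilt(-.38))
E
```

```text
[0.56183909 0.22808391 0.21930938]
shift [-0.0372 -0.0007  0.0102] turn [ 0.03 -8.74 -0.05]
shift [ 0.0277 -0.001   0.0364] turn [ 0.03 -8.74 -0.05]
```

Emit:
carry_out(targets=[0.0, -0.03, 0, 0.005, 0, -1, 0, 0.0, -0.037, 0, 0.01, 0, -3, 0, 0.0, -0.037, 0, 0.01, 0, -5, 0, 0.0, -0.037, 0, 0.01, 0, -7, 0, 0.0, -0.037, 0, 0.01, 0, -8.74, 0, 0.0, 0.0, 0, 0.024, 0, -8.74, 0, 0.0, 0.028, 0, 0.036, 0, -8.74, 0, 0.0, 0.028, 0, 0.036, 0, -8.74, 0, 0.0, 0.028, 0, 0.036, 0, -8.74, 0])

```text
clock: 13.72
tcp_pos: [0.5567, 0.205, 0.1814]
orientation: [1.079, 0.819, -1.585]
contact_force: [0.2, -0.4, 1.9]
grip_width: -0.0001
```

```bash
python3 - <<'E'
from h import *
import cv2
print(tcp()[0],cw(.022,.18),r.get_obs()["joints"].round(2))
for a in [(.022,.18),(-.015,.068)]:go(cw(*a),tilt(-.38))
b=r.grab_frame("side")[170:410,200:420];t=r.grab_frame("top")[150:330,110:290]
cv2.imwrite("pics/c8.png",np.hstack([cv2.resize(b,(400,436)),cv2.resize(t,(400,436))]))
E
```

```text
[0.55673504 0.20496649 0.18136152] [0.55498323 0.20572626 0.18      ] [-1.04  0.62  0.65  1.67 -0.07  1.21 -0.67]
shift [ 0.0012 -0.0019 -0.0008] turn [-0.01 -0.01 -0.06]
shift [ 0.1189 -0.0025 -0.0078] turn [-0.01 -0.01 -0.06]
```

View pics/c8.png

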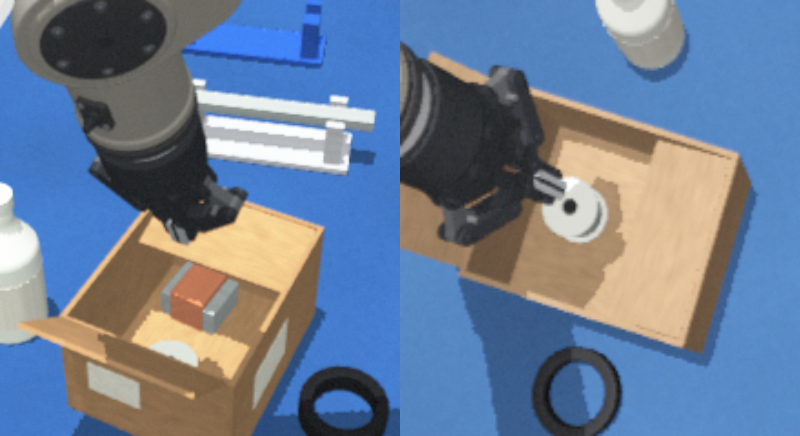

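```bash
python3 - <<'E'
from h import *
for a in [(-.012,.068),(-.024,.068),(-.0245,.095),(-.0245,.125),(-.04,.15),(-.09,.156),(-.129,.156),(-.115,.165),(-.06,.24)]:go(cw(*a),tilt(-.38))
E
```

```text
shift [ 0.1183 -0.0027 -0.0099] turn [-0.   -0.03 -0.07]
shift [ 0.1227 -0.0027  0.0013] turn [-0.   -0.03 -0.07]
shift [ 0.0978 -0.0026  0.0117] turn [-0.   -0.03 -0.07]
shift [ 0.0699 -0.0024  0.0228] turn [-0.   -0.03 -0.07]
shift [ 0.0524 -0.0023  0.0464] turn [-0.   -0.03 -0.07]
shift [ 0.0653 -0.0023  0.0951] turn [-0.   -0.03 -0.07]
shift [ 0.0797 -0.0024  0.1313] turn [-0.   -0.03 -0.07]
shift [ 0.0661 -0.0023  0.1216] turn [-0.   -0.03 -0.07]
shift [-0.0239 -0.0018  0.0982] turn [-0.   -0.03 -0.07]
```

Left flap is folded well back and the goods are untouched. Next, the right flap the same way.

Emit:
carry_out(targets=[0.0, 0.04, -0.002, -0.004, 0, 0, 0, 0.0, 0.07, -0.002, -0.008, 0, 0, 0, 0.0, 0.095, -0.002, -0.01, 0, 0, 0, 0.0, 0.11, -0.002, -0.01, 0, 0, 0, 0.0, 0.118, -0.002, -0.01, 0, 0, 0, 0.0, 0.12, -0.002, -0.004, 0, 0, 0, 0.0, 0.1225, -0.002, 0.001, 0, 0, 0, 0.0, 0.1225, -0.002, 0.001, 0, 0, 0])

```text
clock: 14.82
tcp_pos: [0.544, 0.1614, 0.0687]
orientation: [1.082, 0.82, -1.583]
contact_force: [0.4, -0.2, 0.2]
grip_width: 0.0001
```

```bash
python3 - <<'E'
from h import *
for a in [(-.024,.068),(-.0245,.095),(-.0245,.125),(-.04,.15),(-.09,.156),(-.129,.156),(-.115,.165),(-.06,.24)]:go(cw(*a),tilt(-.38))
E
```

```text
shift [ 0.0008 -0.001   0.    ] turn [-0.01 -0.04 -0.08]
shift [-0.0241 -0.0009  0.0104] turn [-0.01 -0.04 -0.08]
shift [-0.052  -0.0007  0.0214] turn [-0.01 -0.04 -0.08]
shift [-0.0696 -0.0005  0.0451] turn [-0.01 -0.04 -0.08]
shift [-0.0568 -0.0006  0.0938] turn [-0.01 -0.04 -0.08]
shift [-0.0424 -0.0006  0.13  ] turn [-0.01 -0.04 -0.08]
shift [-0.0559 -0.0005  0.1203] turn [-0.01 -0.04 -0.08]
shift [-0.1459  0.      0.0968] turn [-0.01 -0.04 -0.08]
```

Emit:
carry_out(targets=[0.0, -0.012, 0, 0.005, 0, 0, 0, 0.0, -0.024, 0, 0.01, 0, 0, 0, 0.0, -0.038, 0, 0.016, 0, 0, 0, 0.0, -0.052, 0, 0.0215, 0, 0, 0, 0.0, -0.061, 0, 0.033, 0, 0, 0, 0.0, -0.0695, 0, 0.045, 0, 0, 0, 0.0, -0.066, 0, 0.057, 0, 0, 0, 0.0, -0.063, 0, 0.069, 0, 0, 0, 0.0, -0.06, 0, 0.081, 0, 0, 0, 0.0, -0.057, 0, 0.0935, 0, 0, 0])

```text
clock: 16.08
tcp_pos: [0.5257, 0.0969, 0.1559]
orientation: [1.081, 0.82, -1.584]
contact_force: [0.7, 1.3, 0.2]
grip_width: 0.0004
```

```bash
python3 - <<'E'
from h import *
for a in [(-.129,.156),(-.115,.158),(-.11,.2),(-.06,.26)]:go(cw(*a),tilt(-.38))
E
```

```text
shift [ 0.014  -0.0004  0.0356] turn [-0.01 -0.03 -0.07]
shift [ 0.007  -0.0003  0.0233] turn [-0.01 -0.03 -0.07]
shift [-0.0339 -0.0001  0.0341] turn [-0.01 -0.03 -0.07]
shift [-0.1081  0.0003  0.0097] turn [-0.01 -0.03 -0.07]
```

Emit:
carry_out(targets=[0.0, 0.004, 0, 0.01, 0, 0, 0, 0.0, 0.008, 0, 0.02, 0, 0, 0, 0.0, 0.012, 0, 0.03, 0, 0, 0, 0.0, 0.014, 0, 0.036, 0, 0, 0, 0.0, 0.014, 0, 0.036, 0, 0, 0, 0.0, 0.007, 0, 0.022, 0, 0, 0, 0.0, -0.034, 0, 0.018, 0, 0, 0, 0.0, -0.08, 0, 0.0, 0, 0, 0, 0.0, -0.12, 0, -0.02, 0, 0, 0, 0.0, -0.15, 0, -0.06, 0, 0, 0, 0.0, -0.17, 0, -0.1, 0, 0, 0, 0.0, -0.17, 0, -0.1, 0, 0, 0])

```text
clock: 17.58
tcp_pos: [0.5655, 0.2539, 0.2762]
orientation: [1.078, 0.825, -1.576]
contact_force: [-0.4, -0.9, -0.8]
grip_width: -0.0004
```

```bash
python3 - <<'E'
from h import *
import cv2
print(r.get_obs()["contact_force"],r.get_obs()["qvel"].round(3))
b=r.grab_frame("side")[130:430,170:470];t=r.grab_frame("top")[130:380,120:420]
cv2.imwrite("pics/c9.png",np.hstack([cv2.resize(b,(400,400)),cv2.resize(t,(400,400))]))
E
```

```text
[-0.4123178  -0.91090138 -0.79201738] [ 0.026 -0.028  0.053  0.079  0.037 -0.007  0.009]
```

View pics/c9.png

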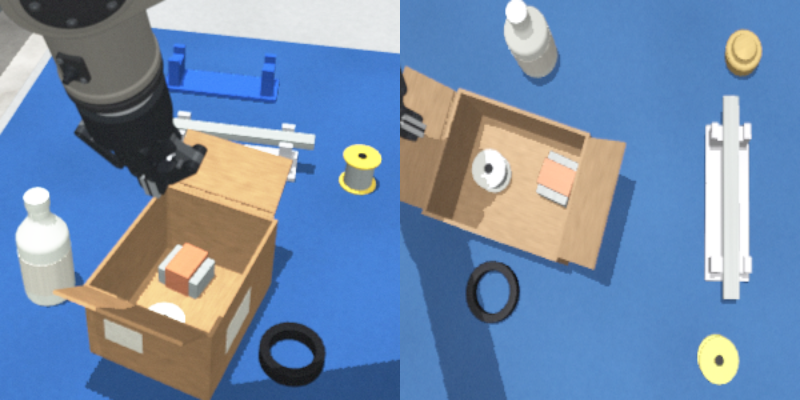

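Both flaps are folded outward: the right free edge runs from (625,143) to (596,268) in the crop. The bar is in the rest's notches. I'll put numbers on both before handing in.

```bash
python3 - <<'E'
from h import *
P=lambda u,v:(120+(u-400)*.75,130+v*.625); S=lambda u,v:(170+u*.75,130+v*.75)
for n,px,s in [("top",P(625,143),-1),("top",P(596,268),-1),("side",S(292,161),-1),("side",S(210,145),-1),("side",S(55,290),1),("side",S(212,322),1),("side",S(190,313),1)]:
    print(n,s,[f"{t:.1f}:{1000*(s*((ray(n,[px],.12+.078*np.sin(t))[0]-[*C,0])@ey)-(.1-.078*np.cos(t))):.0f}" for t in np.arange(1.6,2.6,.1)])
print(ray("top",[P(724,97),P(738,97),P(738,298),P(725,298)],.064)[:,:2].round(3), ray("top",[P(724,97),P(738,97),P(738,298),P(725,298)],.064).mean(0))
E
```

```text
top -1 ['1.6:58', '1.7:50', '1.8:42', '1.9:35', '2.0:27', '2.1:20', '2.2:13', '2.3:6', '2.4:0', '2.5:-5']
top -1 ['1.6:62', '1.7:54', '1.8:46', '1.9:38', '2.0:31', '2.1:23', '2.2:16', '2.3:10', '2.4:4', '2.5:-2']
side -1 ['1.6:23', '1.7:16', '1.8:10', '1.9:5', '2.0:1', '2.1:-1', '2.2:-3', '2.3:-3', '2.4:-2', '2.5:1']
side -1 ['1.6:7', '1.7:-0', '1.8:-6', '1.9:-11', '2.0:-15', '2.1:-18', '2.2:-19', '2.3:-19', '2.4:-18', '2.5:-16']
side 1 ['1.6:68', '1.7:60', '1.8:51', '1.9:42', '2.0:33', '2.1:24', '2.2:14', '2.3:5', '2.4:-4', '2.5:-13']
side 1 ['1.6:36', '1.7:28', '1.8:19', '1.9:10', '2.0:1', '2.1:-9', '2.2:-19', '2.3:-28', '2.4:-38', '2.5:-47']
side 1 ['1.6:35', '1.7:27', '1.8:19', '1.9:9', '2.0:0', '2.1:-10', '2.2:-19', '2.3:-29', '2.4:-39', '2.5:-48']
[[ 0.663 -0.133]
 [ 0.664 -0.154]
 [ 0.407 -0.154]
 [ 0.407 -0.135]] [ 0.53530142 -0.14390586  0.064     ]
```

The right flap reads about 2.4 rad. My two readings for the left flap disagree (2.35 and 2.0), so I'll move the arm aside and measure it properly.

```bash
python3 - <<'E'
from h import *
p,q=tcp();go(p+[0,0,.06],q);go([.5,-.15,.33],down(YAW))
E
```

```text
shift [-0.0558  0.0003  0.0222] turn [0. 0. 0.]
shift [0.099  0.0406 0.3929] turn [ 0.03  4.33 -0.07]
```

Emit:
carry_out(targets=[0.0, -0.055, 0, 0.022, 0, 0, 0, 0.0, -0.04, 0.005, 0.07, 0, 0, 0, 0.0, -0.02, 0.01, 0.12, 0, 1, 0, 0.0, 0.005, 0.016, 0.17, 0, 2, 0, 0.0, 0.03, 0.022, 0.22, 0, 3, 0, 0.0, 0.05, 0.028, 0.27, 0, 4, 0, 0.0, 0.075, 0.034, 0.32, 0, 4.33, 0, 0.0, 0.09, 0.04, 0.36, 0, 4.33, 0, 0.0, 0.099, 0.04, 0.39, 0, 4.33, 0, 0.0, 0.099, 0.04, 0.39, 0, 4.33, 0, 0.0, 0.099, 0.04, 0.39, 0, 4.33, 0, 0.0, 0.099, 0.04, 0.39, 0, 4.33, 0])

```text
clock: 19.18
tcp_pos: [0.5003, -0.1459, 0.3286]
orientation: [1.4, 1.07, -1.395]
contact_force: [-0.6, 1.1, -0.1]
grip_width: -0.0001
```

```bash
python3 - <<'E'
from h import *
import cv2
t=r.grab_frame("top")
cv2.imwrite("pics/top10.png",t)
h=cv2.cvtColor(t,cv2.COLOR_BGR2HSV)
m=cv2.inRange(h,(5,50,40),(25,200,255)); m[:140]=0; m[330:]=0; m[:,300:]=0; m[:,:60]=0
n,l,st,_=cv2.connectedComponentsWithStats(m);k=1+np.argmax(st[1:,4]);print(st[k])
pts=np.argwhere(l==k)[:,::-1]
hull=cv2.convexHull(pts.astype(np.int32))
print(cv2.approxPolyDP(hull,4,True)[:,0].tolist())
for t in (1.9,2.1,2.2,2.3,2.4):
    for s in(1,-1): print(t,s,proj("top",[cw(s*(.1-.078*np.cos(t)),.12+.078*np.sin(t),x) for x in(-.074,.074)]).round(0).tolist())
E
```

```text
[   96   172   193   126 13442]
[[288, 219], [265, 297], [202, 283], [96, 247], [124, 172]]
1.9 1 [[107.0, 252.0], [136.0, 172.0]]
1.9 -1 [[245.0, 292.0], [271.0, 211.0]]
2.1 1 [[101.0, 250.0], [130.0, 171.0]]
2.1 -1 [[254.0, 295.0], [279.0, 214.0]]
2.2 1 [[99.0, 249.0], [128.0, 171.0]]
2.2 -1 [[258.0, 296.0], [282.0, 216.0]]
2.3 1 [[97.0, 248.0], [125.0, 171.0]]
2.3 -1 [[261.0, 297.0], [286.0, 217.0]]
2.4 1 [[95.0, 248.0], [124.0, 171.0]]
2.4 -1 [[265.0, 298.0], [289.0, 219.0]]
```

Left is about 2.35 rad and right about 2.4 rad, both well past 1.9. Handing in.

```bash
python3 -c "
from bench import r
print(abs(r.get_obs()['qvel']).max()); print(r.hand_in())"
```

```text
0.0019492673236483655
the job is handed in; nothing more can be done
None
```

I lifted the bar off the carton and laid it in both notches of the aluminium rest. Then I folded both flaps back by hooking the closed, tilted fingers under each free edge. The job is handed in at about 19 s of the 67 s allowed; it reported no verdict.

Last checks:
- **Bar:** its centre measured (0.535, -0.144) m against the rest's middle at (0.535, -0.143) m, and it lay parallel to the rest. That check assumed the resting height; I did not measure the height separately.
- **Flaps:** left about 2.35 rad and right about 2.4 rad, against the 1.9 rad needed. An earlier side-view reading disagreed, with single corners giving about 1.7 rad on the right and 2.0 on the left. I put that down to badly read corners. A fresh top view with the arm moved aside gave the values above.
- **Other items:** the last picture showed the goods, bottle, tape, solder spool and pot standing and apparently undisturbed. I judged this by eye and did not measure them again.
- **Arm:** it was still and well clear of everything, with a measured outside force of about 1 N. I took that as sensor noise.

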